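Close the pressure vessel and hold the head home on its seal

ROBOT

A 6-joint arm with a two-finger parallel gripper is mounted at the origin on the work surface. World frame = base frame: x ahead of the robot, y to its left, z up, the work surface at z = 0. Lengths are in m, angles in rad, forces in N, time in s.
With the tool pointing down it reaches from about 0.35 to 0.925 m from the base axis. Payload 6.4 kg.
Tool frame: the origin (TCP) lies at the very end of the fingers, on their centre line; the grasp point (between the pads) lies 19 mm behind it; z points along the fingers, y is the line along which they close (so a half turn about z gives the same grasp; the last joint's range is limited). The gripper opens to 94 mm and grips with 3 to 60 N. Pads are 16 mm wide; open, the fingers measure 119 mm over their backs; the gripper's body (75 mm by 177 mm) begins 78 mm behind the grasp point.
Start: joints at [-1.369, 0.245, 1.558, -0, 1.339, -0.174], TCP at [0.239, -0.605, 0.205] pointing down, gripper open.
Joint ranges: [-3.13, 3.13], [-1.02, 2.26], [0.13, 2.54], [-0.95, 4.09], [0.21, 2.88], [-2.74, 2.74]. Speed limits (rad/s): [2.57, 2.57, 3.14, 3.14, 3.14, 3.14].

INTERFACE

Orientations are given as a unit quaternion [x, y, z, w].
In Python, from station import arm gives the robot as it stands.
- The arm moves only by the shell command python3 -m creep 'ROWS' [FORCE]. ROWS is JSON, a list of rows, each a list of 7 numbers: the shift along the world's x, y, z normalised to -1 to 1, where 1 is 100 mm, then the turn, a rotation vector about the world's x, y, z normalised to -1 to 1, where 1 is 90 degrees, then the opening, from 0 (shut) to 1 (fully open). A call has 1 to 12 rows; each row is the pose to reach, as a shift and turn from the pose commanded when the call began; what a row does not reach only later rows make up. A row lasts 1/12 s, in which the tool goes at most 41.7 mm and 7.16 degrees, less where a joint would pass 70% of its speed; a pose out of reach is approached as far as the arm can. A call with a number of a shift or a turn outside -1 to 1 is refused whole. A call with a gripper value outside its range is refused whole. The fingers move at their own pace and stop on an object; FORCE is the grip in N (left out, the last holds). Time passes only in rows, so rows that repeat a pose let the fingers close. It gives the time, the measured TCP pose, the force, the opening and the grip force at its end, in the units of the state.
- arm.state(): the state, without advancing time (a new reading comes with each control period).
- arm.get_image(name): name is "scene" or "top" or "wrist"; returns a dict with "color" (384x512x3 uint8, red, green, blue), "z_map" (384x512 float32, m along the optical axis (not along the pixel's ray), 0 where there is no reading), "mtx" (3x3 intrinsics, pixels), "extrinsics" (4x4, takes a point from camera to world coordinates); the wrist camera has in their place "hand_eye" (4x4, takes a point from camera to tool coordinates, whose origin is the TCP and whose axes are the flange's). Camera axes: x right, y up, looking along -z (the intrinsics and any distortion apply to the point x, -y, -z); pixel columns grow to the right and rows downward; lengths in m; the calibration is good to about 2 mm. A picture is of the moment at which its call begins: read the wrist's pose just before it.
- arm.finish_job(): hands the job in; it is judged then, once.
The state is a dict: "time": time; "joint_pos": joint angles; "qd": joint speeds; "tau": joint torques, N m; "position": TCP position; "tool_rot": TCP orientation; "force": force on the tool from outside, world axes, zero at the start; "wrist_torque": the same for the moment, N m; "width": finger opening in m; "grasp_force": force on a finger pad.
Only numpy, scipy, OpenCV 4.12 (cv2) and the standard library are available. Lean on these libraries where they do the work, as an engineer would, in place of code of your own. Each camera call takes 0.05 s, during which the arm holds its last target. There are 200 camera calls.

TASK

Take the red dust cap off the pressure vessel and stand it, grip up, on the bench midway between the amber jar and the green cup. Then fit the loose blue head over the two dowels of the vessel (either way round), press it down against its springy orange seal until it is fully home on the flange, and finish while still holding it pressed there with the gripper. Leave the jar, the cup, the wrench and the spare ring where they are.

Things in the scene. Friction and masses are not known exactly. Their poses are not given: they have to be found in the camera images.
- vessel_top (a point): centre of the flat top of the vessel's flange: round, dark steel, 150 mm diameter, 80 mm above the bench, on a fixed pot. Two brass dowels stand on it at +42 and -42 mm along this point's x axis: 9 mm diameter, 24 mm tall, the upper 8 mm tapering to a 3 mm tip. z is up. The orange seal is in the middle. At the start the red cap covers dowels and seal.
- seal (a joint): travel in m of the spring-loaded orange seal disc (44 mm diameter, centred on the flange). 0: up, its top 6 mm above the flange face; 0.006: pushed down level with the flange. It starts to yield at about 5 N and is level at about 14 N; it springs back when let go; the head's weight alone hardly moves it.
- head_grip (a point): centre of the black bar grip of the loose blue head, 42 mm above its flat underside. The bar is 44 mm long (along x), 20 mm thick (along y), 20 to 64 mm above the underside, on a round boss 60 mm wide, 20 mm high. The head starts upright on the bench; home on the vessel, this point is 42 mm above vessel_top.
- cap_grip (a point): centre of the bar grip of the loose red plastic dust cap, 54 mm above its rim. The cap is an upside-down round dish, 120 mm wide, 34 mm high, inside 29 mm deep and 112 mm wide; the bar on top is 44 mm long (along x), 20 mm thick (along y), 34 to 74 mm above the rim. It starts rim down on the flange, over the dowels. About 0.12 kg. z is up.
- jar: round amber glass jar with blue lid, 60 mm diameter, 90 mm tall, loose; origin at the centre of its underside. It stands 260 mm from the cup, centre to centre.
- cup: round green plastic cup, about 68 mm diameter, 85 mm tall, loose; origin at the centre of its underside
- wrench: loose steel wrench lying flat on the bench, about 180 mm long, a bystander
- ring: loose steel spare ring lying flat, 90 mm diameter, 18 mm high, a bystander; origin at the centre of its underside
- head: the loose blue-painted steel head, 0.42 kg give or take a quarter; origin at the centre of its flat underside, axes as head_grip. Under the boss a flat bar, 116 mm (along x) by 34 mm by 12 mm high, makes two ears with a chamfered 12 mm through hole each, at +42 and -42 mm along x.
- cap: the loose red dust cap; origin at the centre of its rim plane, axes as cap_grip

How it is judged:
On the way, in this order (a step that is already met when the one before it is completed fails the run):
1. the cap stands released on the bench, midway between jar and cup (horizontal distance between cap_grip and jar below 0.16 m and horizontal distance between cap_grip and cup below 0.16 m and x of cap_grip in the frame of jar between -0.03 and 0.03 m and height (world z) of cap_grip below 0.06 m and angle between cap_grip's own z axis and vertical below 0.1 rad and contact force between the fingers and cap below 0.1 N), for 0.3 s.
2. the head sits over both dowels, down to the seal (horizontal distance between head_grip and vessel_top below 0.004 m and angle between the x axis of head_grip and the x axis of vessel_top, either way round below 0.07 rad and angle between head_grip's own z axis and vertical below 0.06 rad and z of head_grip in the frame of vessel_top below 0.05 m), for 0.1 s.
At the end, for the whole second after the job is handed in: Fingers still press the head (over 3 N), at rest on both dowels: centred to 4 mm, in line to 0.07 rad, level to 0.06 rad, under 1.7 mm above the flange, seal over 4.5 mm down. The cap stands upright on the bench, released, within 30 mm of the jar-cup line and 160 mm of each (all of step 1 and horizontal distance between head_grip and vessel_top below 0.004 m and angle between the x axis of head_grip and the x axis of vessel_top, either way round below 0.07 rad and angle between head_grip's own z axis and vertical below 0.06 rad and z of head_grip in the frame of vessel_top below 0.0437 m and value of joint seal above 0.0045 m and contact force between the fingers and head above 3 N and linear speed of each of head, cap below 0.02 m/s); the arm keeps its last pose, push and grip.
It fails at once if the jar is knocked or shifted by more than 15 mm (distance of jar from where it was at the start of the episode above 0.015 m).
It fails at once if the cup is knocked or shifted by more than 15 mm (distance of cup from where it was at the start of the episode above 0.015 m).
It fails at once if the wrench is knocked or shifted by more than 20 mm (distance of wrench from where it was at the start of the episode above 0.02 m).
It fails at once if the spare ring is knocked or shifted by more than 20 mm (distance of ring from where it was at the start of the episode above 0.02 m).
It also fails if it takes over 67 s, if anything falls off the work surface, if the arm or the gripper's body presses on something with over 40 N, if the wrist force passes 120 N, or if a joint passes its speed limit or range.

## Working session

There is one attempt and no reset: what is moved stays moved. The work goes in short steps, Python scripts to look and compute and a shell command to move; the robot and the scene stay as the last step left them, time stands still between calls to the robot, and variables do not carry over. Pictures are saved under pics/ and viewed, at most 10 in all, crops included, and the job is handed in when it is done.

```bash
ls; mkdir -p pics
cat > h.py <<'E'
import numpy as np, cv2
from station import arm
from scipy.spatial.transform import Rotation as R
def grab(name):
    s=arm.state(); d=arm.get_image(name)
    if 'extrinsics' in d: T=np.array(d['extrinsics'])
    else:
        B=np.eye(4); B[:3,:3]=R.from_quat(s['tool_rot']).as_matrix(); B[:3,3]=s['position']; T=B@np.array(d['hand_eye'])
    d['T']=T; return d
def cloud(d):
    K=np.array(d['mtx']); z=d['z_map']; v,u=np.indices(z.shape)
    p=np.stack([(u-K[0,2])/K[0,0]*z,-(v-K[1,2])/K[1,1]*z,-z],-1)
    return p@d['T'][:3,:3].T+d['T'][:3,3]
def save(d,n): cv2.imwrite('pics/'+n,d['color'][:,:,::-1])
E
python3 - <<'E'
from h import *
for n in('top','scene'):
    d=grab(n); save(d,n+'0.png'); print(n,d.keys(),d['mtx'],d['T'].round(3))
    np.savez(n+'0.npz',c=d['color'],p=cloud(d),z=d['z_map'])
print(arm.state())
E
```

```text
pics
top dict_keys(['color', 'z_map', 'mtx', 'extrinsics', 'T']) [[440.06698513   0.         250.46118549]
 [  0.         440.06698513 193.71459185]
 [  0.           0.           1.        ]] [[ 0.017  0.981 -0.195  0.254]
 [-1.     0.019  0.009  0.031]
 [ 0.013  0.195  0.981  1.511]
 [ 0.     0.     0.     1.   ]]
scene dict_keys(['color', 'z_map', 'mtx', 'extrinsics', 'T']) [[493.97311183   0.         252.52223179]
 [  0.         493.97311183 189.94099169]
 [  0.           0.           1.        ]] [[ 0.855 -0.378  0.355  1.04 ]
 [ 0.518  0.614 -0.596 -0.825]
 [ 0.007  0.694  0.72   1.133]
 [ 0.     0.     0.     1.   ]]
{'time': 0.1, 'joint_pos': array([-1.36909004e+00,  2.45707796e-01,  1.55887327e+00,  1.67043877e-05,
        1.33874202e+00, -1.74115702e-01]), 'qd': array([ 0.00129703,  0.00020239, -0.00284488, -0.00076773, -0.00085439,
        0.00069255]), 'tau': array([ 2.84873304e-04, -4.16914845e+01, -3.15524805e+01,  6.86699920e-02,
        3.09649156e-02, -5.89444585e-05]), 'position': array([ 0.23846385, -0.60409266,  0.20448901]), 'tool_rot': array([ 9.82396612e-01,  1.86805108e-01, -3.80961777e-06, -8.65243786e-04]), 'force': array([-0.44484353, -0.97659018, -0.79307373]), 'wrist_torque': array([ 0.00190083, -0.01089934,  0.02655269]), 'grasp_force': 0.0, 'width': 0.09402488172702883}
```

View pics/top0.png

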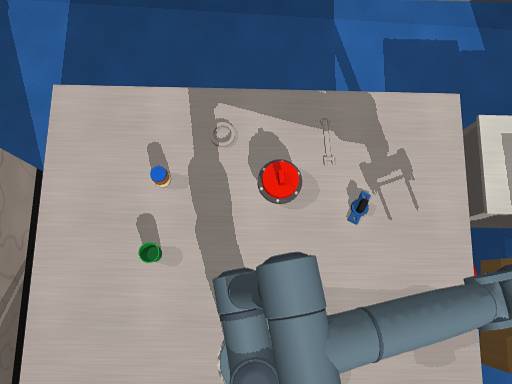

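View pics/scene0.png

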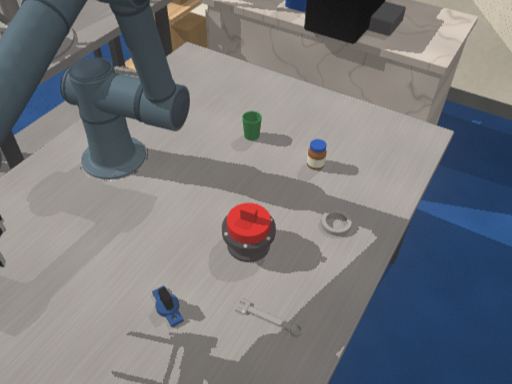

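Top view: the capped vessel is at (280,181), the head at (360,207), the jar at (160,176), the cup at (150,252), the ring at (222,133) and the wrench at (328,142). The scene view agrees with this layout.

Run:
```python
from h import *
for n in('top0','scene0'):
    D=np.load(n+'.npz'); c=D['c'];p=D['p'];hsv=cv2.cvtColor(c,cv2.COLOR_RGB2HSV);H,S,V=[hsv[...,i].astype(int) for i in range(3)]
    ok=(D['z']>0)&(p[...,0]>.2)&(p[...,0]<1)&(abs(p[...,1])<.6)
    def rep(l,m,zmin,zmax):
        q=p[m&ok&(p[...,2]>zmin)&(p[...,2]<zmax)]
        if len(q)<4: print(l,len(q));return
        (ctr),sz,a=cv2.minAreaRect((q[:,:2]*1000).astype(np.float32))
        print(n,l,len(q),q.mean(0).round(4),'rect',np.round(ctr,1),np.round(sz,1),round(a,1),'zr',np.percentile(q[:,2],[2,98]).round(3))
    red=((H<8)|(H>172))&(S>150)&(V>60)
    rep('capdisc',red,.105,.122); rep('capbar',red,.135,.17)
    b=(H>100)&(H<125)&(S>130); y=p[...,1]
    rep('jarlid',b&(y>.1),.08,.1)
    rep('headblue',b&(y<0),.004,.018); rep('headall',(y<-.1)&(p[...,0]<.62),.01,.07);rep('headbar',(y<-.1)&(p[...,0]<.62),.05,.07)
    rep('cup',(H>50)&(H<85)&(S>120),.075,.095)
    rep('flange',(y<.2)&(y>-.2)&~red,.07,.09)
```

```text
top0 capdisc 923 [ 0.5836 -0.0781  0.1132] rect [585.1 -78.3] [118.3 117.1] 13.4 zr [0.107 0.119]
top0 capbar 94 [ 0.5835 -0.078   0.1515] rect [585.6 -78.8] [44.5 20.5] 7.9 zr [0.141 0.158]
top0 jarlid 197 [0.5993 0.3259 0.0892] rect [599.2 326. ] [50.9 50. ] 30.8 zr [0.082 0.095]
top0 headblue 177 [ 0.5072 -0.3562  0.0122] rect [ 513.2 -359.5] [ 52.8 115.9] 54.2 zr [0.006 0.018]
top0 headall 349 [ 0.5081 -0.3547  0.03  ] rect [ 404.9 -355.1] [317.6 449.1] 10.3 zr [0.011 0.067]
top0 headbar 92 [ 0.5126 -0.3515  0.0623] rect [ 525.4 -242.7] [269.6  44.7] 83.8 zr [0.052 0.068]
top0 cup 88 [0.3394 0.3424 0.0831] rect [340.6 341.6] [62.8 64.3] 45.7 zr [0.076 0.089]
top0 flange 448 [ 0.5706 -0.0736  0.0791] rect [585.6 -78.1] [147.4 148.4] 45.7 zr [0.072 0.085]
scene0 capdisc 984 [ 0.5904 -0.0902  0.1144] rect [584.2 -82.5] [115.1 118.4] 64.3 zr [0.107 0.119]
scene0 capbar 165 [ 0.5859 -0.0835  0.1499] rect [583.9 -81. ] [46.8 22.2] 4.0 zr [0.136 0.159]
scene0 jarlid 148 [0.6013 0.319  0.0901] rect [600.1 322.4] [50.2 48. ] 67.0 zr [0.082 0.095]
scene0 headblue 145 [ 0.53   -0.3773  0.0125] rect [ 510.1 -373.9] [ 35.7 114.2] 73.8 zr [0.008 0.018]
scene0 headall 830 [ 0.5342 -0.3162  0.03  ] rect [ 517.1 -305.2] [426.  175.9] 55.1 zr [0.01  0.068]
scene0 headbar 204 [ 0.5319 -0.3071  0.0635] rect [ 534.  -247.3] [254.8  86.8] 69.5 zr [0.051 0.069]
scene0 cup 23 [0.3502 0.3325 0.0838] rect [351. 335.] [64.2 41.1] 67.9 zr [0.075 0.088]
scene0 flange 557 [ 0.6035 -0.1118  0.0799] rect [592.3 -93.7] [147.2 121.6] 30.1 zr [0.071 0.085]
```

```bash
python3 -m creep '[[0.58,0.88,0.45,0,0,-0.07,1],[0.58,0.88,0.45,0,0,-0.07,1],[0.58,0.88,0.45,0,0,-0.07,1],[0.58,0.88,0.45,0,0,-0.07,1]]' 
python3 -m creep '[[0.58,0.88,0,0,0,-0.1,1],[0.58,0.88,0,0,0,-0.1,1],[0.58,0.88,0,0,0,-0.1,1],[0.58,0.88,0,0,0,-0.1,1]]' 
python3 -m creep '[[0.58,0.88,0,0,0,0,1],[0.58,0.88,0,0,0,0,1],[0.58,0.88,0,0,0,0,1],[0.58,0.88,0,0,0,0,1]]' 
python3 -m creep '[[0.58,0.88,0,0,0,0,1],[0.58,0.88,0,0,0,0,1],[0.58,0.88,0,0,0,0,1],[0.58,0.88,0,0,0,0,1]]' 
python3 -m creep '[[0.58,0.88,0,0,0,0,1],[0.58,0.88,0,0,0,0,1],[0.58,0.88,0,0,0,0,1],[0.58,0.88,0,0,0,0,1],[0.58,0.88,0,0,0,0,1],[0.58,0.88,0,0,0,0,1]]'
python3 - <<'E'
from h import *
s=arm.state();print(s['position'],R.from_quat(s['tool_rot']).as_matrix().round(3))
d=grab('wrist');save(d,'w1.png');p=cloud(d);c=d['color'];hsv=cv2.cvtColor(c,cv2.COLOR_RGB2HSV);H,S,V=[hsv[...,i].astype(int) for i in range(3)]
red=((H<8)|(H>172))&(S>150)&(V>60)&(d['z_map']>0)
for lo,hi in((.105,.122),(.148,.165)):
    q=p[red&(p[...,2]>lo)&(p[...,2]<hi)]
    if len(q)>5: print(len(q),cv2.minAreaRect((q[:,:2]*1000).astype(np.float32)),q[:,2].mean())
E
```

```text
time: 0.43
position: [0.2996, -0.5143, 0.2534]
tool_rot: [0.991, 0.135, 0.001, 0.002]
force: [0.2, -0.3, 0.8]
width: 0.0942
grasp_force: 0.0
time: 0.77
position: [0.3561, -0.4257, 0.2497]
tool_rot: [0.998, 0.056, 0.0, -0.001]
force: [-0.1, 0.7, 0.7]
width: 0.094
grasp_force: 0.0
time: 1.1
position: [0.4137, -0.3387, 0.2499]
tool_rot: [0.998, 0.056, -0.0, -0.0]
force: [-0.4, 0.4, 0.0]
width: 0.0942
grasp_force: 0.0
time: 1.43
position: [0.4716, -0.2515, 0.25]
tool_rot: [0.998, 0.056, -0.0, -0.0]
force: [-0.3, -0.3, 0.0]
width: 0.0937
grasp_force: 0.0
time: 1.93
position: [0.5279, -0.1667, 0.2501]
tool_rot: [0.999, 0.053, -0.0, 0.0]
force: [0.2, -0.4, 0.2]
width: 0.0943
grasp_force: 0.0
[ 0.52793402 -0.16673411  0.25011061] [[ 0.994  0.107 -0.001]
 [ 0.107 -0.994 -0.001]
 [-0.001  0.    -1.   ]]
8331 ((583.0361328125, -79.1104507446289), (118.10327911376953, 119.22911834716797), 5.78557014465332) 0.11402228299529045
990 ((582.8109741210938, -79.24066925048828), (43.60921096801758, 20.414445877075195), 7.700652122497559) 0.153500588660814
```

```bash
python3 -m creep '[[0.55,0.87,0,0,0,0.017,1],[0.55,0.87,0,0,0,0.017,1],[0.55,0.87,0,0,0,0.017,1],[0.55,0.87,0,0,0,0.017,1],[0.55,0.87,-0.3,0,0,0.017,1],[0.55,0.87,-0.6,0,0,0.017,1],[0.55,0.87,-0.6,0,0,0.017,1]]' 
python3 -m creep '[[0,0,-0.3,0,0,0,1],[0,0,-0.5,0,0,0,1],[0,0,-0.69,0,0,0,1],[0,0,-0.69,0,0,0,1],[0,0,-0.69,0,0,0,1]]' 
python3 -m creep '[[0,0,0,0,0,0,0],[0,0,0,0,0,0,0],[0,0,0,0,0,0,0],[0,0,0,0,0,0,0],[0,0,0,0,0,0,0],[0,0,0,0,0,0,0],[0,0,0,0,0,0,0],[0,0,0,0,0,0,0],[0,0,0,0,0,0,0]]' 25
python3 -m creep '[[0,0,0.2,0,0,0,0],[0,0,0.4,0,0,0,0],[0,0,0.7,0,0,0,0],[0,0,1,0,0,0,0],[0,0,1,0,0,0,0],[0,0,1,0,0,0,0]]'
```

```text
time: 2.57
position: [0.5793, -0.0785, 0.1841]
tool_rot: [0.998, 0.067, -0.005, -0.002]
force: [-0.7, 0.6, -0.3]
width: 0.0938
grasp_force: 0.0
time: 2.98
position: [0.5832, -0.0789, 0.1219]
tool_rot: [0.998, 0.067, -0.0, -0.0]
force: [-0.2, 0.2, -0.2]
width: 0.0941
grasp_force: 0.0
time: 3.73
position: [0.5835, -0.0776, 0.1214]
tool_rot: [0.998, 0.068, -0.0, -0.0]
force: [0.3, 0.3, 0.1]
width: 0.0376
grasp_force: 0.0
time: 4.23
position: [0.5847, -0.078, 0.2237]
tool_rot: [0.998, 0.068, 0.002, 0.001]
force: [-0.0, 0.5, -0.3]
width: 0.0005
grasp_force: 0.0
```

The fingers hadn't finished closing when the lift began. I'll reopen them, check the cap and repeat with a longer close.

```bash
python3 -m creep '[[0,0,0.0,0,0,0,1],[0,0,0,0,0,0,1],[0,0,0,0,0,0,1],[0,0,0,0,0,0,1],[0,0,0,0,0,0,1],[0,0,0,0,0,0,1],[0,0,0,0,0,0,1],[0,0,0,0,0,0,1],[0,0,0,0,0,0,1],[0,0,0,0,0,0,1]]'
python3 - <<'E'
from h import *
d=grab('wrist');save(d,'w2.png');p=cloud(d);c=d['color'];hsv=cv2.cvtColor(c,cv2.COLOR_RGB2HSV);H,S,V=[hsv[...,i].astype(int) for i in range(3)]
red=((H<8)|(H>172))&(S>150)&(V>60)&(d['z_map']>0)
for lo,hi in((.105,.122),(.148,.165)):
    q=p[red&(p[...,2]>lo)&(p[...,2]<hi)]
    if len(q)>5: print(len(q),cv2.minAreaRect((q[:,:2]*1000).astype(np.float32)),q[:,2].mean())
print(arm.state()['position'])
E
```

```text
time: 5.07
position: [0.5836, -0.0777, 0.2215]
tool_rot: [0.998, 0.068, 0.0, 0.0]
force: [-0.0, -0.4, -0.1]
width: 0.0638
grasp_force: 0.0
8633 ((583.3446655273438, -78.8670654296875), (118.68980407714844, 118.7787857055664), 39.2480354309082) 0.11402802664855911
991 ((583.5469970703125, -79.23833465576172), (43.2823486328125, 19.747270584106445), 7.28649377822876) 0.15362833870072165
[ 0.58360502 -0.07766115  0.22151664]
```

View pics/w2.png

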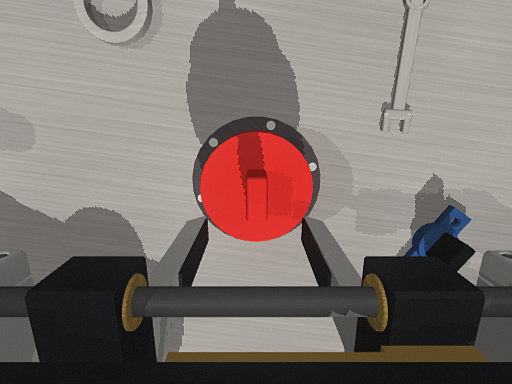

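The cap is undisturbed: disc centre is about (257,187) and the bar about (257,195), between the fingers. I'll try again with a full closing time.

```bash
python3 -m creep '[[0,0,0,0,0,0,0.8],[0,0,-0.2,0,0,0,0.8],[0,0,-0.5,0,0,0,0.8],[0,0,-0.8,0,0,0,0.8],[0,0,-1,0,0,0,0.8],[0,0,-1,0,0,0,0.8]]' 
python3 -m creep '[[0,-0.01,0,0,0,0,0],[0,-0.01,0,0,0,0,0],[0,-0.01,0,0,0,0,0],[0,-0.01,0,0,0,0,0],[0,-0.01,0,0,0,0,0],[0,-0.01,0,0,0,0,0],[0,-0.01,0,0,0,0,0],[0,-0.01,0,0,0,0,0],[0,-0.01,0,0,0,0,0],[0,-0.01,0,0,0,0,0],[0,-0.01,0,0,0,0,0],[0,-0.01,0,0,0,0,0]]' 25
python3 -m creep '[[0,0,0,0,0,0,0],[0,0,0,0,0,0,0],[0,0,0,0,0,0,0]]'
```

```text
time: 5.62
position: [0.5801, -0.0766, 0.1163]
tool_rot: [0.998, 0.068, -0.004, -0.002]
force: [-0.5, 0.8, -0.2]
width: 0.0752
grasp_force: 0.0
time: 6.62
position: [0.5836, -0.0787, 0.1216]
tool_rot: [0.998, 0.068, 0.0, 0.0]
force: [-0.4, -0.4, 0.9]
width: 0.0193
grasp_force: 25.0
time: 6.87
position: [0.5836, -0.0787, 0.1216]
tool_rot: [0.998, 0.068, 0.0, 0.0]
force: [-0.4, -0.1, 0.7]
width: 0.02
grasp_force: 25.0
```

```bash
python3 -m creep '[[0,0,0.2,0,0,0,0],[0,0,0.5,0,0,0,0],[0,0,0.8,0,0,0,0],[0,0,1,0,0,0,0],[0,0,1,0,0,0,0]]' 
python3 -m creep '[[-0.1,0.3,0,0,0,0,0],[-0.23,0.7,0,0,0,0,0],[-0.23,0.83,0,0,0,0,0],[-0.23,0.83,0,0,0,0,0]]' 
python3 -m creep '[[-0.1,0.35,0,0,0,0,0],[-0.23,0.7,0,0,0,0,0],[-0.23,0.83,0,0,0,0,0],[-0.23,0.83,0,0,0,0,0]]' 
python3 -m creep '[[-0.1,0.35,0,0,0,0,0],[-0.23,0.7,0,0,0,0,0],[-0.23,0.83,0,0,0,0,0],[-0.23,0.83,0,0,0,0,0]]' 
python3 -m creep '[[-0.1,0.35,0,0,0,0,0],[-0.23,0.7,0,0,0,0,0],[-0.23,0.83,0,0,0,0,0],[-0.23,0.83,0,0,0,0,0]]' 
python3 -m creep '[[-0.1,0.35,0,0,0,0,0],[-0.22,0.7,0,0,0,0,0],[-0.22,0.8,0,0,0,0,0],[-0.22,0.8,0,0,0,0,0],[-0.22,0.8,0,0,0,0,0],[-0.22,0.8,0,0,0,0,0]]'
python3 - <<'E'
from h import *
d=grab('top');save(d,'t2.png');p=cloud(d);c=d['color'];hsv=cv2.cvtColor(c,cv2.COLOR_RGB2HSV);H,S,V=[hsv[...,i].astype(int) for i in range(3)]
red=((H<8)|(H>172))&(S>150)&(V>60)&(d['z_map']>0)
q=p[red&(p[...,2]>.02)]; print(len(q),cv2.minAreaRect((q[:,:2]*1000).astype(np.float32)),q.max(0),q.min(0))
# vessel: seal and dowels
f=(abs(p[...,0]-.584)<.07)&(abs(p[...,1]+.079)<.07)
o=f&(H>5)&(H<22)&(S>150); print('seal',p[o].mean(0),o.sum())
b=f&(p[...,2]>.092); print('high',p[b].round(3)[:20])
E
```

```text
time: 7.28
position: [0.5861, -0.0794, 0.2266]
tool_rot: [0.998, 0.068, 0.004, 0.002]
force: [1.2, -0.5, -0.7]
width: 0.0199
grasp_force: 25.0
time: 7.62
position: [0.5591, 0.0071, 0.2194]
tool_rot: [0.998, 0.07, -0.001, -0.001]
force: [-0.1, -0.3, -1.5]
width: 0.0197
grasp_force: 25.0
time: 7.95
position: [0.537, 0.089, 0.2203]
tool_rot: [0.998, 0.069, -0.001, -0.0]
force: [-1.0, -0.3, -1.3]
width: 0.0201
grasp_force: 25.0
time: 8.28
position: [0.5147, 0.1713, 0.2208]
tool_rot: [0.998, 0.069, -0.0, 0.0]
force: [0.7, 0.1, -2.3]
width: 0.02
grasp_force: 25.0
time: 8.62
position: [0.4921, 0.2539, 0.2211]
tool_rot: [0.998, 0.069, 0.0, 0.0]
force: [1.2, -0.1, -1.3]
width: 0.02
grasp_force: 25.0
time: 9.12
position: [0.4706, 0.3315, 0.2212]
tool_rot: [0.998, 0.067, -0.0, 0.0]
force: [-0.6, -0.1, -0.8]
width: 0.02
grasp_force: 25.0
197 ((456.7190246582031, 280.8260498046875), (150.3787841796875, 44.31264877319336), 18.839126586914062) [0.52388737 0.32457165 0.49020036] [0.39258068 0.23596221 0.17975591]
seal [ 0.585309   -0.0787305   0.08654374] 144
high [[ 0.619 -0.102  0.103]
 [ 0.619 -0.105  0.106]
 [ 0.617 -0.102  0.099]
 [ 0.618 -0.105  0.097]
 [ 0.615 -0.106  0.093]
 [ 0.598 -0.076  0.093]
 [ 0.577 -0.066  0.093]
 [ 0.557 -0.053  0.093]
 [ 0.552 -0.049  0.1  ]
 [ 0.551 -0.052  0.103]
 [ 0.55  -0.056  0.106]
 [ 0.55  -0.053  0.094]
 [ 0.548 -0.056  0.099]]
```

View pics/t2.png

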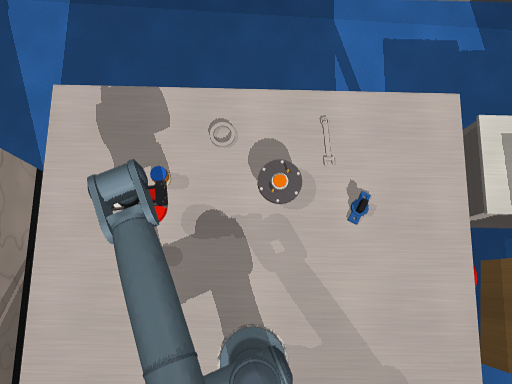

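The vessel is uncovered (seal at (279,181)) and the cap hangs between jar and cup at (158,205). Now I'll lower and release it.

```bash
python3 -m creep '[[0,0.02,-0.3,0,0,0,0],[0,0.02,-0.7,0,0,0,0],[0,0.02,-1,0,0,0,0],[0,0.02,-1,0,0,0,0],[0,0.02,-1,0,0,0,0]]' 
python3 -m creep '[[0,0,-0.25,0,0,0,0],[0,0,-0.5,0,0,0,0],[0,0,-0.7,0,0,0,0],[0,0,-0.76,0,0,0,0],[0,0,-0.79,0,0,0,0],[0,0,-0.8,0,0,0,0],[0,0,-0.8,0,0,0,0]]' 
python3 -m creep '[[0,0,0,0,0,0,1],[0,0,0,0,0,0,1],[0,0,0,0,0,0,1],[0,0,0,0,0,0,1],[0,0,0,0,0,0,1],[0,0,0,0,0,0,1],[0,0,0,0,0,0,1]]' 
python3 -m creep '[[0,0,0.1,0,0,0,0.8],[0,0,0.4,0,0,0,0.8],[0,0,0.8,0,0,0,0.8],[0,0,1,0,0,0,0.8],[0,0,1,0,0,0,0.8]]'
python3 -m creep '[[0,0,0.4,0,0,0,0.8],[0,0,0.8,0,0,0,0.8],[0,0,1,0,0,0,0.8],[0,0,1,0,0,0,0.8]]'
python3 - <<'E'
from h import *
d=grab('wrist');p=cloud(d);c=d['color'];hsv=cv2.cvtColor(c,cv2.COLOR_RGB2HSV);H,S,V=[hsv[...,i].astype(int) for i in range(3)]
red=((H<8)|(H>172))&(S>150)&(V>60)&(d['z_map']>0)
for lo,hi in((.025,.045),(.066,.085)):
    q=p[red&(p[...,2]>lo)&(p[...,2]<hi)]
    if len(q)>5: print(len(q),cv2.minAreaRect((q[:,:2]*1000).astype(np.float32)),q[:,2].mean())
T=np.load('top0.npz')
# head bar + ears from saved top view
p=T['p'];f=(p[...,0]>.43)&(p[...,0]<.6)&(p[...,1]>-.42)&(p[...,1]<-.29)
for lo,hi in((.008,.016),(.052,.07)):
    q=p[f&(p[...,2]>lo)&(p[...,2]<hi)];print(len(q),cv2.minAreaRect((q[:,:2]*1000).astype(np.float32)))
E
```

```text
time: 9.58
position: [0.469, 0.3338, 0.1203]
tool_rot: [0.998, 0.067, -0.002, 0.001]
force: [0.2, -0.1, -0.7]
width: 0.0198
grasp_force: 25.0
time: 10.17
position: [0.4712, 0.336, 0.0436]
tool_rot: [0.998, 0.068, 0.002, -0.001]
force: [0.8, 0.1, -0.5]
width: 0.0203
grasp_force: 25.0
time: 10.75
position: [0.4696, 0.3354, 0.0415]
tool_rot: [0.998, 0.068, -0.0, -0.0]
force: [-0.8, 0.9, -0.1]
width: 0.0632
grasp_force: 0.0
time: 11.17
position: [0.4731, 0.3371, 0.1485]
tool_rot: [0.998, 0.068, 0.005, -0.002]
force: [0.1, -0.5, 0.5]
width: 0.0751
grasp_force: 0.0
time: 11.5
position: [0.472, 0.3365, 0.2476]
tool_rot: [0.998, 0.068, 0.005, -0.002]
force: [-0.0, 0.6, -0.4]
width: 0.0752
grasp_force: 0.0
4858 ((471.08880615234375, 336.3680725097656), (118.23938751220703, 117.88011932373047), 35.83426284790039) 0.03406741821148667
516 ((471.05133056640625, 335.98992919921875), (43.42129898071289, 19.427928924560547), 7.496777534484863) 0.07361594704768433
150 ((515.453125, -361.9578552246094), (151.35179138183594, 87.28337860107422), 1.254780650138855)
88 ((513.14599609375, -360.3547058105469), (20.375261306762695, 44.37738037109375), 64.39511108398438)
```

```bash
python3 -m creep '[[0.1,-0.4,0.2,0,0,0,0.8],[0.2,-0.84,0.2,0,0,0,0.8],[0.2,-0.84,0.2,0,0,0,0.8],[0.2,-0.84,0.2,0,0,0,0.8]]'
python3 -m creep '[[0.1,-0.4,0,0,0,0,0.8],[0.2,-0.84,0,0,0,0,0.8],[0.2,-0.84,0,0,0,0,0.8],[0.2,-0.84,0,0,0,0,0.8]]'
python3 -m creep '[[0.1,-0.4,0,0,0,0,0.8],[0.2,-0.84,0,0,0,0,0.8],[0.2,-0.84,0,0,0,0,0.8],[0.2,-0.84,0,0,0,0,0.8]]'
python3 -m creep '[[0.1,-0.4,0,0,0,0,0.8],[0.2,-0.84,0,0,0,0,0.8],[0.2,-0.84,0,0,0,0,0.8],[0.2,-0.84,0,0,0,0,0.8]]'
python3 -m creep '[[0.1,-0.4,0,0,0,0,0.8],[0.2,-0.84,0,0,0,0,0.8],[0.2,-0.84,0,0,0,0,0.8],[0.2,-0.84,0,0,0,0,0.8],[0.2,-0.84,0,0,0,0,0.8],[0.2,-0.84,0,0,0,0,0.8]]'
cat > vessel.py <<'E'
from h import *
import sys
d=grab('wrist');save(d,sys.argv[1]);p=cloud(d);c=d['color'];hsv=cv2.cvtColor(c,cv2.COLOR_RGB2HSV);H,S,V=[hsv[...,i].astype(int) for i in range(3)]
near=(d['z_map']>0)&(np.hypot(p[...,0]-.584,p[...,1]+.079)<.085)
o=near&(H>3)&(H<22)&(S>170)&(p[...,2]>.083)&(p[...,2]<.089)
q=p[o];print('seal',len(q),q.mean(0),cv2.minEnclosingCircle((q[:,:2]*1000).astype(np.float32)))
q=p[near&(p[...,2]>.074)&(p[...,2]<.09)];print('flange',cv2.minEnclosingCircle((q[:,:2]*1000).astype(np.float32)),np.median(q[:,2]))
m=(near&(p[...,2]>.0995)&(p[...,2]<.11)).astype(np.uint8)
n,l,st,ct=cv2.connectedComponentsWithStats(m)
t=[]
for i in range(1,n):
    if st[i,4]>4: q=p[l==i];q=q[q[:,2]>.1];r=(q.min(0)+q.max(0))/2;print('dowel',st[i,4],ct[i],q.mean(0).round(4),r.round(4));t.append(q.mean(0))
if len(t)==2: v=t[0]-t[1];print('mid',(t[0]+t[1])/2,np.degrees(np.arctan2(v[1],v[0])),np.linalg.norm(v[:2]))
s=arm.state();print(s['position'],s['tool_rot'])
E
python3 vessel.py v1.png
```

```text
time: 11.88
position: [0.4892, 0.2492, 0.2593]
tool_rot: [0.998, 0.066, -0.002, 0.0]
force: [-0.2, 0.6, 0.4]
width: 0.0754
grasp_force: 0.0
time: 12.22
position: [0.5091, 0.1666, 0.2596]
tool_rot: [0.998, 0.066, -0.002, -0.0]
force: [0.4, -0.3, 1.4]
width: 0.0754
grasp_force: 0.0
time: 12.55
position: [0.5294, 0.0836, 0.2603]
tool_rot: [0.998, 0.067, -0.001, -0.0]
force: [-1.2, 0.6, -0.3]
width: 0.075
grasp_force: 0.0
time: 12.88
position: [0.5496, 0.0001, 0.2607]
tool_rot: [0.998, 0.067, -0.001, -0.001]
force: [0.1, 0.8, -0.8]
width: 0.0752
grasp_force: 0.0
time: 13.38
position: [0.5694, -0.0822, 0.2613]
tool_rot: [0.998, 0.069, -0.0, -0.0]
force: [-0.3, -0.2, -0.3]
width: 0.0752
grasp_force: 0.0
seal 875 [ 0.58382273 -0.07884643  0.0860706 ] ((591.537353515625, -83.29606628417969), 30.601072311401367)
flange ((582.9907836914062, -79.17372131347656), 74.95762634277344) 0.08019425054679025
dowel 20 [278.15 141.9 ] [ 0.6169 -0.1034  0.1026] [ 0.6168 -0.1033  0.1027]
dowel 18 [230.5 190.5] [ 0.5498 -0.0542  0.102 ] [ 0.5494 -0.0541  0.1024]
mid [ 0.58338152 -0.07878616  0.10230396] -36.25013137662508 0.08323178548386184
[ 0.56941136 -0.08234993  0.26137741] [ 9.97616929e-01  6.89954579e-02 -6.73592508e-05 -2.90904114e-04]
```

View pics/v1.png

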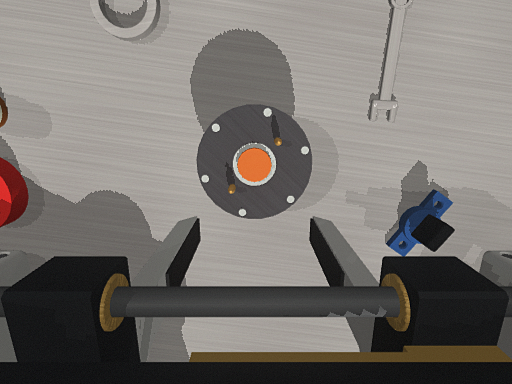

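Vessel at (255,165): dowels at (278,142) and (231,190), seal between them. The head is at (425,225). I'll move above the head, turning on the way.

```bash
python3 -m creep '[[-0.1,-0.4,0,0,0,-0.06,0.8],[-0.19,-0.92,0,0,0,-0.124,0.8],[-0.19,-0.92,0,0,0,-0.124,0.8],[-0.19,-0.92,0,0,0,-0.124,0.8]]'
python3 -m creep '[[-0.1,-0.4,0,0,0,-0.06,0.8],[-0.19,-0.92,0,0,0,-0.124,0.8],[-0.19,-0.92,0,0,0,-0.124,0.8],[-0.19,-0.92,0,0,0,-0.124,0.8]]'
python3 -m creep '[[-0.1,-0.4,0,0,0,-0.06,0.8],[-0.19,-0.92,-0.2,0,0,-0.124,0.8],[-0.19,-0.92,-0.4,0,0,-0.124,0.8],[-0.19,-0.92,-0.6,0,0,-0.124,0.8],[-0.19,-0.92,-0.6,0,0,-0.124,0.8],[-0.19,-0.92,-0.6,0,0,-0.124,0.8],[-0.19,-0.92,-0.6,0,0,-0.124,0.8]]'
python3 - <<'E'
from h import *
d=grab('wrist');save(d,'hd1.png');p=cloud(d);c=d['color'];hsv=cv2.cvtColor(c,cv2.COLOR_RGB2HSV);H,S,V=[hsv[...,i].astype(int) for i in range(3)]
near=(d['z_map']>0)&(np.hypot(p[...,0]-.513,p[...,1]+.36)<.075)
for lo,hi in((.01,.0145),(.017,.022),(.06,.067)):
    q=p[near&(p[...,2]>lo)&(p[...,2]<hi)];print(len(q),cv2.minAreaRect((q[:,:2]*1000).astype(np.float32)))
s=arm.state();print(s['position'],s['tool_rot'],np.degrees(2*np.arctan2(s['tool_rot'][1],s['tool_rot'][0])))
E
```

```text
time: 13.77
position: [0.5502, -0.1776, 0.2615]
tool_rot: [1.0, -0.03, 0.0, -0.0]
force: [0.2, -0.0, -0.0]
width: 0.0754
grasp_force: 0.0
time: 14.1
position: [0.5315, -0.2691, 0.2613]
tool_rot: [0.992, -0.127, -0.0, -0.0]
force: [0.0, -0.1, 0.5]
width: 0.075
grasp_force: 0.0
time: 14.68
position: [0.514, -0.3592, 0.203]
tool_rot: [0.975, -0.221, 0.001, 0.0]
force: [0.2, 0.0, 0.1]
width: 0.0753
grasp_force: 0.0
898 ((511.3448791503906, -360.87689208984375), (49.01099395751953, 115.87837219238281), 62.94016647338867)
931 ((512.1123657226562, -362.5043640136719), (58.093360900878906, 55.07133483886719), 63.50196075439453)
620 ((510.5399475097656, -361.7994384765625), (19.664262771606445, 43.72492980957031), 64.16769409179688)
[ 0.51407615 -0.35967581  0.20356959] [ 9.75209074e-01 -2.21280600e-01  1.32292992e-03  6.37839893e-04] -25.568547935919902
```

View pics/hd1.png

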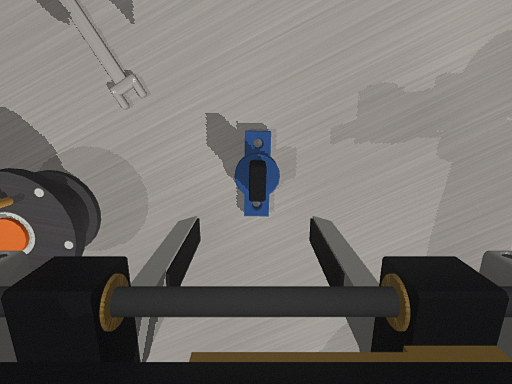

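Head seen at (257,180), bar in line with the tool and between the fingers. I'll descend and grip.

```bash
python3 -m creep '[[-0.03,-0.02,-0.3,0,0,0,0.8],[-0.03,-0.02,-0.7,0,0,0,0.8],[-0.03,-0.02,-1,0,0,0,0.8],[-0.03,-0.02,-1,0,0,0,0.8],[-0.03,-0.02,-1,0,0,0,0.8]]'
python3 -m creep '[[0,0,-0.25,0,0,0,0.8],[0,0,-0.5,0,0,0,0.8],[0,0,-0.7,0,0,0,0.8],[0,0,-0.76,0,0,0,0.8],[0,0,-0.77,0,0,0,0.8],[0,0,-0.77,0,0,0,0.8],[0,0,-0.77,0,0,0,0.8]]'
python3 -m creep '[[0,0,0,0,0,0,0],[0,0,0,0,0,0,0],[0,0,0,0,0,0,0],[0,0,0,0,0,0,0],[0,0,0,0,0,0,0],[0,0,0,0,0,0,0],[0,0,0,0,0,0,0],[0,0,0,0,0,0,0],[0,0,0,0,0,0,0],[0,0,0,0,0,0,0],[0,0,0,0,0,0,0],[0,0,0,0,0,0,0]]' 45
python3 -m creep '[[0,0,0,0,0,0,0],[0,0,0,0,0,0,0],[0,0,0,0,0,0,0]]'
python3 -m creep '[[0,0,0.2,0,0,0,0],[0,0,0.5,0,0,0,0],[0,0,0.8,0,0,0,0],[0,0,1,0,0,0,0],[0,0,1,0,0,0,0],[0,0,1,0,0,0,0]]'
python3 -m creep '[[0,0,0.3,0,0,0,0],[0,0,0.7,0,0,0,0],[0,0,0.8,0,0,0,0],[0,0,0.8,0,0,0,0],[0,0,0.8,0,0,0,0]]'
```

```text
time: 15.15
position: [0.5098, -0.3618, 0.1017]
tool_rot: [0.975, -0.222, -0.0, -0.0]
force: [0.9, -0.0, 0.5]
width: 0.0748
grasp_force: 0.0
time: 15.73
position: [0.5112, -0.3641, 0.0274]
tool_rot: [0.975, -0.222, 0.002, 0.001]
force: [-0.1, 0.8, -0.1]
width: 0.075
grasp_force: 0.0
time: 16.73
position: [0.5096, -0.3622, 0.0244]
tool_rot: [0.975, -0.223, -0.0, -0.0]
force: [0.9, 3.2, 0.9]
width: 0.0197
grasp_force: 45.0
time: 16.98
position: [0.5096, -0.3625, 0.0244]
tool_rot: [0.975, -0.223, -0.0, -0.0]
force: [1.3, 3.2, -0.0]
width: 0.0195
grasp_force: 45.0
time: 17.48
position: [0.5094, -0.3632, 0.1243]
tool_rot: [0.975, -0.223, 0.0, 0.001]
force: [-0.1, 0.0, -5.6]
width: 0.0197
grasp_force: 45.0
time: 17.9
position: [0.5088, -0.3621, 0.2019]
tool_rot: [0.975, -0.223, -0.001, -0.001]
force: [-0.1, -0.7, -6.4]
width: 0.0196
grasp_force: 45.0
```

```bash
python3 -m creep '[[0.05,0.35,0,0,0,-0.02,0],[0.13,0.75,0,0,0,-0.06,0],[0.13,0.75,0,0,0,-0.06,0],[0.13,0.75,0,0,0,-0.06,0]]'
python3 -m creep '[[0.05,0.35,0,0,0,-0.02,0],[0.13,0.75,0,0,0,-0.057,0],[0.13,0.75,0,0,0,-0.057,0],[0.13,0.75,0,0,0,-0.057,0]]'
python3 -m creep '[[0.05,0.35,0,0,0,0,0],[0.13,0.75,0,0,0,0,0],[0.13,0.75,0,0,0,0,0],[0.13,0.75,0,0,0,0,0]]'
python3 -m creep '[[0.05,0.35,0,0,0,0,0],[0.13,0.75,0,0,0,0,0],[0.13,0.75,0,0,0,0,0],[0.13,0.75,0,0,0,0,0],[0.13,0.75,0,0,0,0,0],[0.13,0.75,0,0,0,0,0]]'
python3 vessel.py v2.png
python3 - <<'E'
from h import *
d=grab('wrist');p=cloud(d);s=arm.state()
Rm=R.from_quat(s['tool_rot']).as_matrix();q=(p-s['position'])@Rm
hsv=cv2.cvtColor(d['color'],cv2.COLOR_RGB2HSV);H,S,V=[hsv[...,i].astype(int) for i in range(3)]
m=(H>100)&(H<125)&(S>130)&(np.abs(q[...,2])<.04)&(np.hypot(q[...,0],q[...,1])<.08)
k=q[m];print(len(k),np.percentile(k,[0,50,100],axis=0))
for lo,hi in((.001,.007),(.009,.016)):
    a=k[(k[:,2]>lo)&(k[:,2]<hi)]
    if len(a)>5: print(len(a),a[:,2].mean(),cv2.minAreaRect((a[:,:2]*1000).astype(np.float32)))
print(np.degrees(2*np.arctan2(s['tool_rot'][1],s['tool_rot'][0])))
E
```

```text
time: 18.23
position: [0.5213, -0.2848, 0.2003]
tool_rot: [0.964, -0.267, -0.003, -0.001]
force: [0.3, -1.1, -5.7]
width: 0.0196
grasp_force: 45.0
time: 18.57
position: [0.5348, -0.2114, 0.202]
tool_rot: [0.951, -0.31, -0.002, -0.0]
force: [2.1, -0.9, -5.2]
width: 0.0195
grasp_force: 45.0
time: 18.9
position: [0.5482, -0.1375, 0.203]
tool_rot: [0.951, -0.31, -0.001, 0.0]
force: [0.5, 0.4, -5.4]
width: 0.02
grasp_force: 45.0
time: 19.4
position: [0.5614, -0.0646, 0.204]
tool_rot: [0.95, -0.312, -0.0, 0.0]
force: [0.0, 0.4, -5.4]
width: 0.0198
grasp_force: 45.0
seal 175 [ 0.58387949 -0.08206336  0.08608957] ((584.1102294921875, -82.21553802490234), 8.244237899780273)
flange ((582.8935546875, -78.76195526123047), 75.01995849609375) 0.08007234079275108
dowel 33 [252.21212121 122.33333333] [ 0.6169 -0.1035  0.1025] [ 0.6166 -0.1036  0.1031]
[ 0.56141291 -0.06447607  0.20414709] [ 9.50026851e-01 -3.12168075e-01 -1.70844376e-04  2.13015900e-04]
3964 [[-0.05326757 -0.02834887 -0.03795443]
 [ 0.02967731  0.00075127  0.01144537]
 [ 0.05911081  0.02992531  0.02384841]]
1790 0.004619521780293768 ((11.75277328491211, 0.6576690673828125), (58.26954650878906, 38.484619140625), 89.39018249511719)
2073 0.012554288163179177 ((3.035064697265625, 0.8975696563720703), (48.16796875, 112.35787963867188), 89.42970275878906)
-36.371992823964284
```

View pics/v2.png

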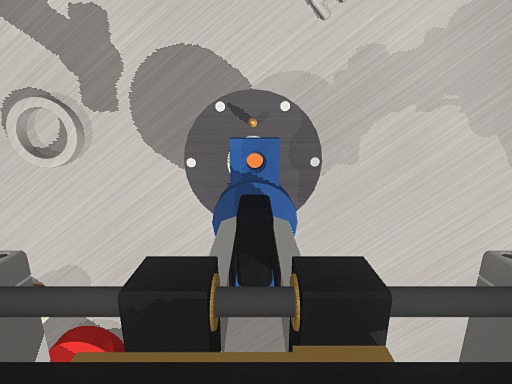

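The far dowel shows at (252,122); the head's front ear hole is at (255,160), with the seal visible through it. I'll measure the hole to get the offset between head and tool.

Run:
```python
from h import *
d=grab('wrist');s=arm.state();Rm=R.from_quat(s['tool_rot']).as_matrix();pos=np.array(s['position'])
hsv=cv2.cvtColor(d['color'],cv2.COLOR_RGB2HSV);H,S,V=[hsv[...,i].astype(int) for i in range(3)]
blue=(H>100)&(H<125)&(S>110)
m=np.zeros(blue.shape,np.uint8);m[138:184,230:281]=(~blue)[138:184,230:281]
n,l,st,ct=cv2.connectedComponentsWithStats(m)
i=l[160,255];print(st[i],ct[i])
K=np.array(d['mtx'])
def ray(u,v,z):
    r=d['T'][:3,:3]@np.array([(u-K[0,2])/K[0,0],-(v-K[1,2])/K[1,1],-1]);o=d['T'][:3,3];return o+r*(z-o[2])/r[2]
x,y,w,h,_=st[i]
for zz in(.0125,.0185):
    q=ray(x+(w-1)/2,y+(h-1)/2,pos[2]-zz);print('hole tool',(Rm.T@(q-pos)).round(4))
# dowel: ray at tip plane .104 and base shaft
q=ray(252.2,122.3,.104);print('dowel',q)
off=Rm.T@(np.array([.5832,-.0789,0])-pos);print('vessel in tool',off.round(4))
print(np.degrees(np.arctan2(-.1035+.0789,.6169-.5832)))
```

```text
[246 152  18  16 207] [254.42995169 159.98067633]
hole tool [0.0447 0.0008 0.0125]
hole tool [0.0438 0.0008 0.0185]
dowel [ 0.61707409 -0.10330603  0.104     ]
vessel in tool [ 0.0263 -0.001   0.2043]
-36.12833500662109
```

```bash
python3 -m creep '[[0.1,-0.06,0,0,0,-0.004,0],[0.207,-0.132,0,0,0,-0.004,0],[0.207,-0.132,-0.3,0,0,-0.004,0],[0.207,-0.132,-0.6,0,0,-0.004,0],[0.207,-0.132,-0.68,0,0,-0.004,0],[0.207,-0.132,-0.68,0,0,-0.004,0],[0.207,-0.132,-0.68,0,0,-0.004,0],[0.207,-0.132,-0.68,0,0,-0.004,0]]'
python3 -m creep '[[0,0,-0.02,0,0,0,0],[0,0,-0.04,0,0,0,0],[0,0,-0.06,0,0,0,0],[0,0,-0.08,0,0,0,0],[0,0,-0.1,0,0,0,0],[0,0,-0.11,0,0,0,0],[0,0,-0.11,0,0,0,0]]'
python3 vessel.py v3.png
```

```text
time: 20.22
position: [0.5836, -0.0765, 0.1387]
tool_rot: [0.949, -0.314, 0.002, 0.0]
force: [-0.6, -0.3, -4.3]
width: 0.0196
grasp_force: 45.0
time: 20.8
position: [0.582, -0.0758, 0.125]
tool_rot: [0.949, -0.314, -0.0, -0.0]
force: [-0.4, -0.4, -5.5]
width: 0.02
grasp_force: 45.0
seal 0 [nan nan nan] ((0.0, 0.0), 0.0)
flange ((582.7636108398438, -79.02277374267578), 75.13500213623047) 0.08002507052651282
dowel 55 [256.07272727 156.76363636] [ 0.6173 -0.1039  0.1029] [ 0.617  -0.1045  0.105 ]
dowel 41 [254.29268293 166.29268293] [ 0.6128 -0.0992  0.1058] [ 0.6153 -0.1012  0.1056]
dowel 9 [226. 189.] [ 0.6118 -0.0728  0.1063] [ 0.6117 -0.0727  0.1064]
dowel 11 [283.45454545 189.63636364] [ 0.5864 -0.106   0.1062] [ 0.5866 -0.106   0.107 ]
[ 0.58211167 -0.0757648   0.12518658] [ 9.49412096e-01 -3.14032816e-01 -2.48703437e-04 -6.54615990e-06]vessel.py:6: RuntimeWarning: Mean of empty slice.
  q=p[o];print('seal',len(q),q.mean(0),cv2.minEnclosingCircle((q[:,:2]*1000).astype(np.float32)))
  ret = um.true_divide(
```

View pics/v3.png

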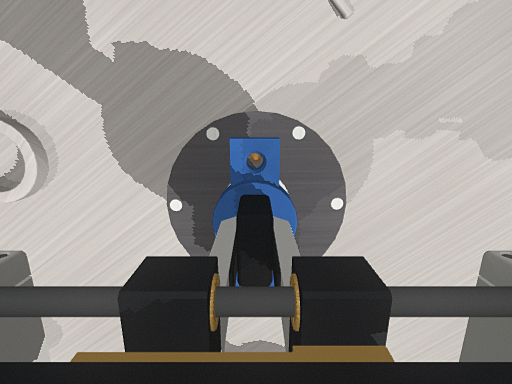

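The dowel shows inside the hole at (256,158), centred, with no side force. Going down slowly.

```bash
python3 -m creep '[[0,0,-0.02,0,0,0,0],[0,0,-0.04,0,0,0,0],[0,0,-0.06,0,0,0,0],[0,0,-0.07,0,0,0,0],[0,0,-0.07,0,0,0,0]]'
python3 -m creep '[[0,0,-0.02,0,0,0,0],[0,0,-0.04,0,0,0,0],[0,0,-0.06,0,0,0,0],[0,0,-0.06,0,0,0,0],[0,0,-0.06,0,0,0,0]]' 60
python3 -m creep '[[0,0,-0.02,0,0,0,0],[0,0,-0.04,0,0,0,0],[0,0,-0.06,0,0,0,0],[0,0,-0.06,0,0,0,0],[0,0,-0.06,0,0,0,0]]'
```

```text
time: 21.27
position: [0.5823, -0.0763, 0.1183]
tool_rot: [0.949, -0.314, 0.0, 0.0]
force: [0.1, -1.5, -6.0]
width: 0.0199
grasp_force: 45.0
time: 21.68
position: [0.5823, -0.0763, 0.1122]
tool_rot: [0.949, -0.314, 0.0, 0.0]
force: [0.1, -5.1, -6.2]
width: 0.0196
grasp_force: 60.0
time: 22.1
position: [0.5826, -0.0763, 0.1077]
tool_rot: [0.949, -0.314, 0.0, 0.0]
force: [-2.8, -4.6, 1.9]
width: 0.0196
grasp_force: 60.0
```

```bash
python3 -m creep '[[-0.003,-0.01,-0.02,0,0,0,0],[-0.003,-0.01,-0.03,0,0,0,0],[-0.003,-0.01,-0.04,0,0,0,0],[-0.003,-0.01,-0.04,0,0,0,0],[-0.003,-0.01,-0.04,0,0,0,0]]'
python3 -m creep '[[0,0,-0.01,0,0,0,0],[0,0,-0.02,0,0,0,0],[0,0,-0.02,0,0,0,0],[0,0,-0.02,0,0,0,0]]'
```

```text
time: 22.52
position: [0.5826, -0.0765, 0.1047]
tool_rot: [0.949, -0.314, 0.0, -0.0]
force: [-4.3, -1.5, 7.8]
width: 0.0195
grasp_force: 60.0
time: 22.85
position: [0.5827, -0.0765, 0.1043]
tool_rot: [0.949, -0.314, 0.0, -0.0]
force: [-10.1, 0.6, 17.6]
width: 0.0197
grasp_force: 60.0
```

```bash
python3 -m creep '[[-0.007,0,-0.01,0,0,0,0],[-0.007,0,-0.01,0,0,0,0],[-0.007,0,-0.01,0,0,0,0],[-0.007,0,-0.01,0,0,0,0],[-0.007,0,-0.01,0,0,0,0],[-0.007,0,-0.01,0,0,0,0]]'
python3 - <<'E'
from h import *
d=grab('wrist');p=cloud(d);s=arm.state()
hsv=cv2.cvtColor(d['color'],cv2.COLOR_RGB2HSV);H,S,V=[hsv[...,i].astype(int) for i in range(3)]
save(d,'v4.png')
m=(H>100)&(H<125)&(S>130);m[:140]=0;m[185:]=0;print('ear top z',np.median(p[m][:,2]),m.sum(),p[m][:,2].std())
# plane tilt of ear and flange
q=p[m];A=np.c_[q[:,:2],np.ones(len(q))];k=np.abs(q[:,2]-np.median(q[:,2]))<.004;print('tilt',np.linalg.lstsq(A[k],q[k,2],rcond=None)[0][:2])
print(s['force'],s['position'])
t=grab('top');p=cloud(t);hsv=cv2.cvtColor(t['color'],cv2.COLOR_RGB2HSV);H,S=hsv[...,0],hsv[...,1]
for l,mm in(('jar',(H>100)&(H<125)&(S>130)&(p[...,2]>.08)&(p[...,2]<.1)&(p[...,1]>.1)),('cup',(H>50)&(H<85)&(S>120)&(p[...,2]>.075)),('cap',((H<8)|(H>172))&(S>150)&(p[...,2]>.02)&(p[...,2]<.08)&(p[...,1]>.2))):
    print(l,p[mm].mean(0),mm.sum())
E
```

```text
time: 23.35
position: [0.5827, -0.0765, 0.1043]
tool_rot: [0.949, -0.314, 0.001, -0.0]
force: [-9.0, 1.4, 20.0]
width: 0.0194
grasp_force: 60.0
ear top z 0.09196434058758692 2012 0.010601016609950914
tilt [-0.00324346  0.00202788]
[-9.46413064  1.06420553 20.51941647] [ 0.58267698 -0.07646584  0.10430543]
jar [0.59940635 0.325953   0.08904394] 193
cup [0.33679276 0.33670827 0.10023999] 83
cap [0.47148813 0.3342694  0.03708566] 984
```

View pics/v4.png

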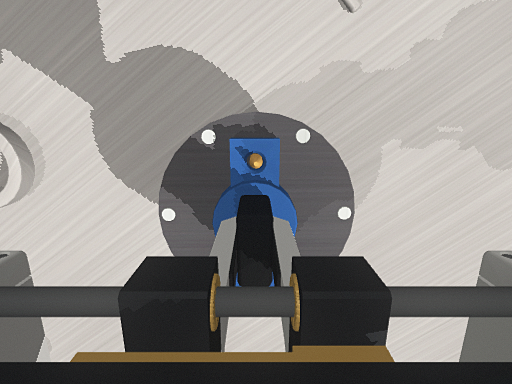

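The dowel stands through the ear hole at (256,160). The ear top is at 0.092 m (flange plus 12 mm) and level, so the head is home. Handing in.

```bash
python3 -c "
from station import arm
print(arm.finish_job())"
```

```text
the job is handed in; nothing more can be done
None
```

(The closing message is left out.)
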